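# Square up and pin a pastry die pack

## Task

The three die plates lie loose and crooked on each other in the white assembly nest. Push the pack gently home against the nest's back stop and its side stop, so that the three holes line up over the bore, then take the red-headed pin from the stand and feel it gently down through all three plates into the bore until its flange sits flat on the top plate. Do not force anything that binds, let go of the pin at the end, and leave the black-headed pin and the other things on the table where they are.

Things in the scene. Friction and masses are not known exactly. Their poses are not given: they have to be found in the camera images.
- board: Blue steel board 8 mm thick (x -132 to +92, y -80 to +114 mm), fixed. On it stands the white nest, square to it and clamped firmly, but anywhere up to 12 mm either way in the board's x and in its y from the middle: the nest is not measured, so its stops must be felt (or seen). Origin: on the table, under where the bore is when the nest is in the middle. +x points away from the robot, within 0.4 rad.
- nest_top (a point): A point of the board in mid-air, 34 mm above its origin, at the height of the nest's flat slab. The nest: slab x -100 to +62, y -48 to +88 mm about its bore, a round 13.5 mm hole, 26 mm deep. Steel back stop across its +x end, inner face 50 mm from the bore; steel side stop along its -y side, inner face 35 mm from the bore; both rise 34 mm above the slab. The other two sides are open.
- plate_low: A die plate, a slab 100 x 70 x 10 mm (110 g, give or take a third) with a round 14 mm through-hole at its centre. Origin: centre of the underside, on the hole's axis; x along the 100 mm side, y along the 70 mm side, z up. Bare aluminium, lowest of the three; its underside lies on the slab, 34 mm above the table. At the start each plate is 20 to 34 mm off the board's origin towards -x and +y and turned up to 6 degrees.
- plate_mid: A die plate, a slab 100 x 70 x 10 mm (110 g, give or take a third) with a round 14 mm through-hole at its centre. Origin: centre of the underside, on the hole's axis; x along the 100 mm side, y along the 70 mm side, z up. Yellow, the middle one, its underside 44 mm above the table.
- plate_top: A die plate, a slab 100 x 70 x 10 mm (110 g, give or take a third) with a round 14 mm through-hole at its centre. Origin: centre of the underside, on the hole's axis; x along the 100 mm side, y along the 70 mm side, z up. Blue, the top one, its underside 54 mm above the table, its top at 64 mm.
- pin: Locating pin, steel, red head, 120 g or a third more or less, upright in one hole of the stand. Origin: tip of its nose, z up. Upward from the nose: cone 6 mm wide growing to 12 mm over 10 mm; 12 mm shank to 52 mm; flange 30 mm wide from 52 to 58 mm; red round grip 22 mm wide from 58 to 92 mm. In the stand its flange rests on the top, nose 6 mm above the table; home in the nest the nose is 12 mm above it.
- stand: Grey pin stand, fixed, 58 mm high, 70 mm along its x and 160 mm along its y, with two 16 mm holes right through at y = -45 and +45 mm. Origin: on the table, under its centre. One hole (which one varies) carries the red-headed pin, the other the black-headed one.
- short_pin: A shorter pin with a black head, not wanted: same as the red one, but the shank ends and the flange begins 30 mm from the nose. Origin: the tip of its nose (28 mm above the table). Leave it in the stand.
- spare_plate: A green spare die plate, 100 x 70 x 10 mm, lying on the table; not wanted. Origin: centre of the underside.
- label_roll: Paper label roll standing on end, 68 mm wide, 45 mm high. Origin: centre of the underside.
- scraper: A flat spatula lying on the table. Origin: middle of its length, on the table.
- brush: A brush lying on the table. Origin: middle of its length, on the table.
- tub: White open plastic tub, 100 mm wide, 70 mm high. Origin: centre of the underside.
- jar: Amber jar, 64 mm wide, 100 mm high. Origin: centre of the underside.
- mouse: Black computer mouse, 100 x 58 x 26 mm. Origin: centre of the underside.

How it is judged:
By the outcome, as a careful person would: the job done as asked, in the order asked, and still so for the second after the job is handed in, with the robot touching nothing.
It also fails if it takes over 72 s, if anything falls off the work surface, if the arm or the gripper's body presses on something with over 40 N, if the wrist force passes 120 N, or if a joint passes its speed limit or range.

## Robot

A 7-joint arm with a two-finger parallel gripper is mounted at the origin on the work surface. World frame = base frame: x ahead of the robot, y to its left, z up, the work surface at z = 0. Lengths are in m, angles in rad, forces in N, time in s.
With the tool pointing down it reaches from about 0.4 to 0.85 m from the base axis. Payload 6.9 kg.
Tool frame: the origin (TCP) lies midway between the tips of the shut fingers; the grasp point (between the pads) lies 19 mm behind it; x points along the fingers, y is the direction in which the jaws open and shut, and the axes are right-handed (so a half turn about x gives the same grasp; the last joint's range is limited). The gripper opens to 85 mm and grips with 20 to 120 N. Pads are 22 mm wide; open, the fingers measure 114 mm over their backs; the gripper's body (76 mm by 85 mm) begins 54 mm behind the grasp point. The pads swing forward as they close: fully open they stand 13 mm farther back than shut.
Start: joints at [0.105, 0.507, -0.238, 1.5, 0.126, 1.149, -0.155], TCP at [0.625, -0, 0.231] pointing down, gripper open.
Joint ranges: [-3.08, 3.08], [-0.24, 2.05], [-1.43, 1.35], [0, 2.5], [-1.52, 4.66], [0.17, 1.96], [-2.89, 2.89]. Speed limits (rad/s): [2.39, 2.39, 3.14, 3.14, 3.14, 3.14, 3.14].

## Interface

Orientations are given as a unit quaternion [w, x, y, z].
In Python, from station import get_obs, get_image, calibration, finish_job gives the robot as it stands. The module is installed in compiled form; this text tells all that it offers.
- The arm moves only by the tool move_arm, never from a script. Its argument "targets" is a list of rows, each an object of numbers: "x", "y", "z": the shift along the world's x, y, z in m; "roll": the turn about the world's z in degrees. In form: [{"x": .., "y": .., "z": .., "roll": ..}, ...]. A call has 1 to 20 rows; each row shifts and turns the pose as measured when the row begins; what a row does not reach is not made up. A row lasts 1/8 s, in which the tool goes at most 62.5 mm and 10.7 degrees, less where a joint would pass 70% of its speed; a pose out of reach is approached as far as the arm can. A call with a gripper value outside its range is refused whole. "grip" is the opening, from 0 (shut) to 1 (fully open), set as the call begins (left out, the last holds). The fingers move at their own pace and stop on an object; "grip_force" is the grip in N (left out, the last holds). Time passes only in rows, so rows that do not move let the fingers close. It gives the time, the measured TCP pose, the force and the opening at its end, in the units of the state.
- get_obs(): the state, without advancing time (a new reading comes with each control period).
- get_image(name): name is "scene" or "side" or "wrist"; returns (picture, depth): 480x640x3 uint8, blue, green, red; 480x640 float32, m along the optical axis (not along the pixel's ray), 0 where there is no reading.
- calibration(name): a dict with "camera_matrix" (3x3 intrinsics, pixels), "R" (3x3) and "t" (3): a world point X has camera coordinates R X + t. Camera axes: x right, y down, z forward; pixel columns grow to the right and rows downward; lengths in m; the calibration is good to about 2 mm. The wrist camera is an equidistant fisheye: a pixel r from the principal point sees the ray r / f radians off the axis. A picture is of the moment at which its call begins: read the wrist's pose just before it. calibration takes no time and is no camera call; for the wrist camera it gives the pose at the moment of the call.
- finish_job(): hands the job in, once; it reports no verdict.
The state is a dict: "time_s": time; "joints": joint angles; "qd": joint speeds; "effort": joint torques, N m; "eef_pos": TCP position; "tcp_rot": TCP orientation; "wrist_force": force on the tool from outside, world axes, zero at the start; "torque": the same for the moment, N m; "grip_width": finger opening in m.
Only numpy, scipy, OpenCV 4.12 (cv2) and the standard library are available. Lean on these libraries where they do the work, as an engineer would, in place of code of your own. Each camera call takes 0.05 s, during which the arm holds its last target. There are 200 camera calls.

## Working session

There is one attempt and no reset: what is moved stays moved. The work goes in short steps, Python scripts to look and compute and a tool call to move; the robot and the scene stay as the last step left them, time stands still between calls to the robot, and variables do not carry over. Pictures are saved under pics/ and viewed, about 8 in all and at most 12, crops included, and the job is handed in when it is done.

Besides the shell and the picture viewer there is one more tool, called as name([rows], argument=value, ...), one row to a line, values as JSON. move_arm: Moves the arm, as the interface text tells. Its arguments: {"type":"object","properties":{"targets":{"type":"array"},"grip":{"type":"number"},"grip_force":{"type":"number"}},"required":["targets"]}

```bash
mkdir -p pics; cat > h.py <<'E'
import numpy as np, cv2
from station import get_obs,get_image,calibration,finish_job
def ray(c,u,v,fish=False):
    K=np.array(c['camera_matrix']);R=np.array(c['R']);t=np.array(c['t'])
    x=(u-K[0,2])/K[0,0];y=(v-K[1,2])/K[1,1]
    if fish:
        r=np.hypot(x,y);s=np.sin(r)/max(r,1e-9);d=np.array([x*s,y*s,np.cos(r)])
    else: d=np.array([x,y,1.])
    return -R.T@t, R.T@d
def onz(c,u,v,z,fish=False):
    o,d=ray(c,u,v,fish);return o+d*(z-o[2])/d[2]
def proj(c,X):
    K=np.array(c['camera_matrix']);p=np.array(c['R'])@X+np.array(c['t']);return K[0,0]*p[0]/p[2]+K[0,2],K[1,1]*p[1]/p[2]+K[1,2]
def cloud(c,dep):
    K=np.array(c['camera_matrix']);v,u=np.mgrid[:480,:640]
    P=np.stack([(u-K[0,2])/K[0,0]*dep,(v-K[1,2])/K[1,1]*dep,dep],-1)
    return (P-np.array(c['t']))@np.array(c['R'])
E
python3 - <<'E'
from h import *
for n in ('scene','side','wrist'):
    c=calibration(n);p,d=get_image(n);cv2.imwrite(f'pics/{n}0.png',p);np.savez(f'{n}0.npz',p=p,d=d,**{k:np.array(v) for k,v in c.items() if k in('camera_matrix','R','t')})
    print(n,np.round(c['camera_matrix'],1).tolist(),np.round(-np.array(c['R']).T@c['t'],3))
print(get_obs())
E
```

```text
scene [[434.8, 0.0, 317.5], [0.0, 434.8, 242.3], [0.0, 0.0, 1.0]] [1.189 0.541 0.83 ]
side [[467.5, 0.0, 318.6], [0.0, 467.5, 245.3], [0.0, 0.0, 1.0]] [ 0.152 -0.517  0.716]
wrist [[371.6, 0.0, 319.7], [0.0, 371.6, 240.4], [0.0, 0.0, 1.0]] [0.626 0.074 0.373]
{'time_s': 0.15, 'joints': array([ 0.10549361,  0.50817042, -0.23751331,  1.50090771,  0.12570839,
        1.14891448, -0.15478891]), 'qd': array([-3.61225101e-05, -2.26211584e-03,  1.29109094e-03, -2.48610040e-03,
        3.34857644e-04,  3.42384390e-04,  1.89143597e-03]), 'effort': array([-1.45638624e-03, -6.21010351e+01, -2.18872748e+00, -2.49840939e+01,
        1.27439146e-02,  9.07797832e-03,  3.50406015e-05]), 'eef_pos': array([ 6.24610606e-01, -8.12790537e-05,  2.30610938e-01]), 'tcp_rot': array([-0.49965816, -0.4996351 , -0.5003428 ,  0.50036344]), 'wrist_force': array([0.45702923, 1.30767283, 0.27487035]), 'torque': array([-0.00147106,  0.00592823, -0.03561792]), 'grip_width': 0.08541136338050284}
```

View pics/scene0.png

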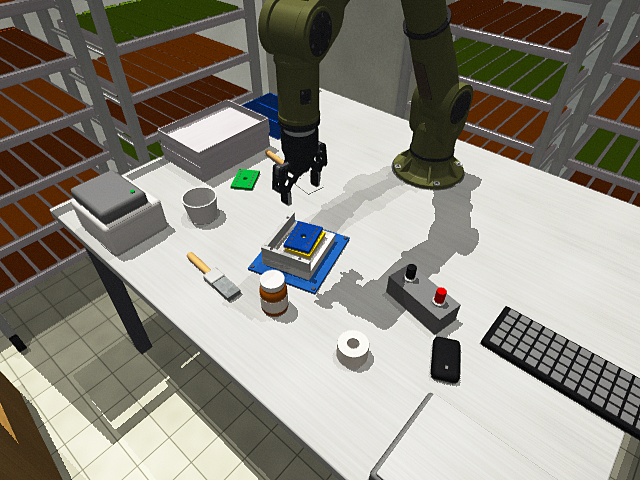

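View pics/side0.png

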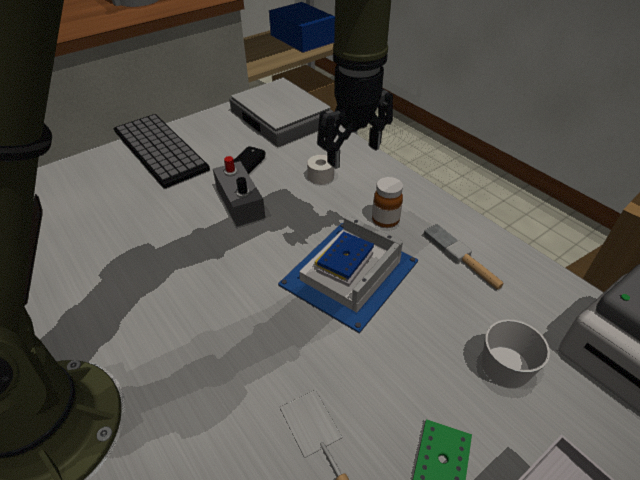

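View pics/wrist0.png

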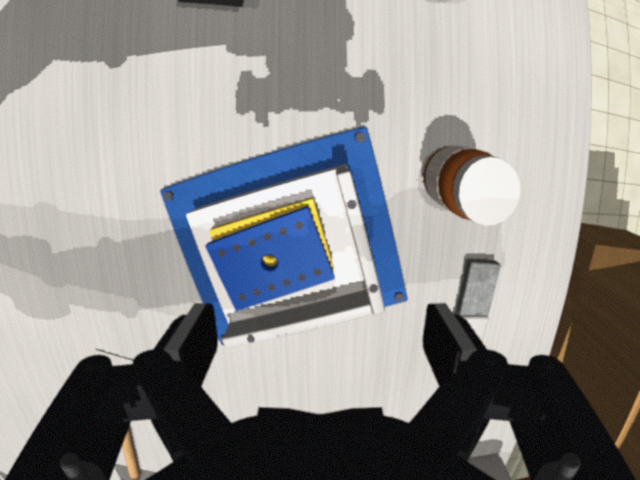

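The wrist view shows the nest: back stop on the right at about (360,240), side stop at the bottom at about (300,320), plate hole at (269,261). The side and scene views show the red head at (229,160) and (440,296).

```bash
cat >> h.py <<'E'
def wcloud(c,dep):
    K=np.array(c['camera_matrix']);v,u=np.mgrid[:480,:640]
    x=(u-K[0,2])/K[0,0];y=(v-K[1,2])/K[1,1];r=np.hypot(x,y)+1e-9;k=np.tan(r)/r
    P=np.stack([x*k*dep,y*k*dep,dep],-1)
    return (P-np.array(c['t']))@np.array(c['R'])
def colors(p):
    h=cv2.cvtColor(p,cv2.COLOR_BGR2HSV);H,S,V=h[...,0],h[...,1],h[...,2]
    return dict(blue=(H>100)&(H<130)&(S>120)&(V>50),yel=(H>20)&(H<35)&(S>120)&(V>80),red=((H<6)|(H>174))&(S>180)&(V>80))
def rect(P):  # mm rectangle of xy points
    r=cv2.minAreaRect((P[:,:2]*1000).astype(np.float32));return np.round(r[0],1),np.round(r[1],1),round(r[2],2)
E
python3 - <<'E'
from h import *
L=lambda n:dict(np.load(n+'0.npz'))
w=L('wrist');p=w['p'];P=wcloud(w,w['d']);Z=P[...,2]
m=colors(p)
roi=np.zeros((480,640),bool);roi[100:360,140:420]=True
print('z hist',[(round(a,3),int(n)) for n,a in zip(*np.histogram(Z[roi],np.arange(-.004,.08,.004))) if n>50])
b=m['blue']&roi&(Z<.03)&(Z>.0);print('board',b.sum(),np.median(Z[b]),rect(P[b]))
t=m['blue']&roi&(Z>.05);t=cv2.morphologyEx(t.astype(np.uint8),cv2.MORPH_OPEN,np.ones((3,3)))>0
print('top',np.median(Z[t]),rect(P[t]))
s=roi&(Z>.064)&(Z<.074)&~m['blue']&~m['yel'];s=cv2.morphologyEx(s.astype(np.uint8),cv2.MORPH_OPEN,np.ones((3,3)))
n,lab,st,_=cv2.connectedComponentsWithStats(s)
for i in range(1,n):
    if st[i,4]>150: print('stop',st[i],rect(P[lab==i]),np.median(Z[lab==i]))
y=m['yel']&roi&(Z>.045); print('yel',rect(P[y]),np.median(Z[y]))
v=p.copy();v[s>0]=(255,0,255)
cv2.imwrite('pics/wcrop.png',cv2.resize(v[110:360,140:420],None,fx=2.8,fy=2.4))
# red pin & stand
for nm in('scene','side'):
    c=L(nm);Q=cloud(c,c['d']);r=colors(c['p'])['red']
    n,lab,st,ce=cv2.connectedComponentsWithStats(r.astype(np.uint8))
    for i in range(1,n):
        if st[i,4]>40 and Q[lab==i][:,2].mean()>.04:
            q=Q[lab==i];top=q[q[:,2]>q[:,2].max()-.005];print(nm,'red',st[i],ce[i],np.round(q.max(0),4),np.round(np.median(top,0),4))
    q=Q.reshape(-1,3);k=(abs(q[:,2]-.058)<.004)
    print(nm,'maxz near stand')
E
```

```text
z hist [(np.float64(-0.004), 15515), (np.float64(0.0), 17400), (np.float64(0.004), 5857), (np.float64(0.008), 6731), (np.float64(0.012), 93), (np.float64(0.016), 69), (np.float64(0.02), 74), (np.float64(0.024), 74), (np.float64(0.028), 92), (np.float64(0.032), 8370), (np.float64(0.036), 299), (np.float64(0.04), 272), (np.float64(0.044), 358), (np.float64(0.048), 406), (np.float64(0.052), 1576), (np.float64(0.056), 440), (np.float64(0.06), 4346), (np.float64(0.064), 5972), (np.float64(0.068), 1709)]
board 11515 0.008067474092612064 (array([586.9, -44.6]), array([226.4, 192.8]), 15.45)
top 0.06397073728129846 (array([585.5,  -8.3]), array([132.8, 126.7]), 20.44)
stop [ 223  171  162  177 3727] (array([590.6, -45.6]), array([161.7, 135.7]), 15.37) 0.0679176714786734
yel (array([576.7,   7.8]), array([109.1, 123.8]), 5.06) 0.05384791044487756
scene red [434 288  13  15 132] [439.72727273 294.90151515] [1.1894 0.5409 0.8297] [1.1894 0.5409 0.8297]
scene maxz near stand
side maxz near stand
```

View pics/wcrop.png

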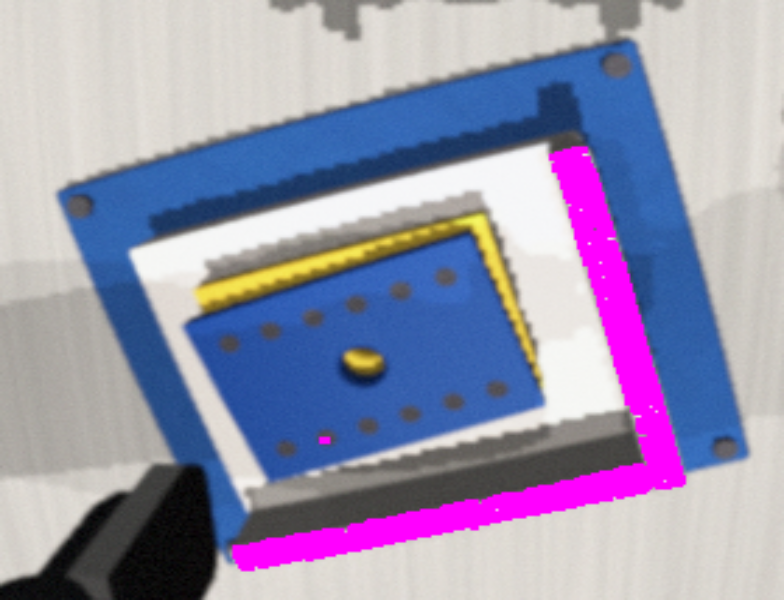

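```bash
python3 - <<'E'
from h import *
L=lambda n:dict(np.load(n+'0.npz'))
w=L('wrist');p=w['p'];P=wcloud(w,w['d']);Z=P[...,2]
m=colors(p);th=np.deg2rad(15.4);ex=np.array([np.cos(th),np.sin(th)]);ey=np.array([-ex[1],ex[0]])
bore=np.array([.6142,-.0598])
B=(P[...,:2]-bore)@np.stack([ex,ey],1)*1000
for nm,mask,zr in(('top',m['blue'],(.061,.067)),('yel',m['yel'],(.05,.058)),('alu',~m['blue']&~m['yel'],(.041,.047))):
    k=(mask&(Z>zr[0])&(Z<zr[1])&(abs(B[...,0])<120)&(abs(B[...,1])<100)).astype(np.uint8);k=cv2.morphologyEx(k,cv2.MORPH_OPEN,np.ones((2,2)))
    n,lab,st,_=cv2.connectedComponentsWithStats(k);i=1+np.argmax(st[1:,4]);q=B[lab==i]
    print(nm,len(q),'board-frame',np.round(q.min(0),1),np.round(q.max(0),1),cv2.minAreaRect(q.astype(np.float32)))
R=[]
for nm in('scene','side'):
    c=L(nm);h=cv2.cvtColor(c['p'],cv2.COLOR_BGR2HSV)
    r=((h[...,0]<8)|(h[...,0]>172))&(h[...,1]>170)&(h[...,2]>60)
    lo=(270,420) if nm=='scene' else (145,215)
    win=np.zeros_like(r); 
    if nm=='scene': win[280:310,425:455]=1
    else: win[145:180,215:245]=1
    v,u=np.nonzero(r&win);print(nm,len(u),u.min(),u.max(),v.min(),v.max(),c['d'][v,u].mean())
    o,d=ray(c,u.mean(),v.mean());R.append((o,d/np.linalg.norm(d)))
    print('onz .081',onz(c,u.mean(),v.mean(),.081))
(o1,d1),(o2,d2)=R
s=np.linalg.lstsq(np.stack([d1,-d2],1),o2-o1,rcond=None)[0];print('tri',o1+s[0]*d1,o2+s[1]*d2)
E
```

```text
top 7216 board-frame [-81.7 -25.2] [ 46.6 126.2] ((-23.18855857849121, 51.663658142089844), (170.8470458984375, 111.766845703125), 80.09213256835938)
yel 1121 board-frame [-74.8   6.4] [ 46.6 126.2] ((-17.651235580444336, 76.127685546875), (121.83460235595703, 108.05792999267578), 79.51667022705078)
alu 359 board-frame [-96.7 -37.3] [ 49.  126.2] ((16.020944595336914, 8.599655151367188), (216.9213104248047, 109.51113891601562), 48.655921936035156)
scene 142 434 446 288 302 0.9528572
onz .081 [0.53613805 0.33619116 0.081     ]
side 97 225 233 157 171 1.0846078
onz .081 [0.54020521 0.33824968 0.081     ]
tri [0.53817201 0.33682846 0.08333136] [0.53915197 0.33593077 0.08272179]
```

```bash
python3 - <<'E'
from h import *
L=lambda n:dict(np.load(n+'0.npz'))
w=L('wrist');p=w['p'];P=wcloud(w,w['d']);Z=P[...,2]
m=colors(p);th=np.deg2rad(15.4);ex=np.array([np.cos(th),np.sin(th)]);ey=np.array([-ex[1],ex[0]])
bore=np.array([.6142,-.0598])
B=(P[...,:2]-bore)@np.stack([ex,ey],1)*1000
for nm,mask,zr in(('top',m['blue'],(.061,.067)),('yel',m['yel'],(.05,.058)),('alu',~m['blue']&~m['yel'],(.041,.047))):
    k=(mask&(Z>zr[0])&(Z<zr[1])&(abs(B[...,0])<120)&(abs(B[...,1])<100)).astype(np.uint8)
    n,lab,st,_=cv2.connectedComponentsWithStats(k)
    for i in range(1,n):
      if st[i,4]>80:
        q=B[lab==i];print(nm,len(q),np.round(q.min(0),1),np.round(q.max(0),1),cv2.minAreaRect(q.astype(np.float32)))
print(ex,ey)
# tool tilt
from scipy.spatial.transform import Rotation as Ro
q=get_obs()['tcp_rot'];print(Ro.from_quat([*q[1:],q[0]]).as_matrix().round(3))
def W(x,y): return bore+ (x*ex+y*ey)/1000
for a in((-110,28),(-60,28),(-25,85),(0,85)):print(a,W(*a))
E
```

```text
top 7225 [-79.9 -11.1] [23.7 66.3] ((-28.015419006347656, 27.426128387451172), (99.3171615600586, 70.5654296875), 4.472230434417725)
yel 1133 [-75.4   4.4] [24.9 70.1] ((-25.23676109313965, 37.33608627319336), (65.6248779296875, 100.3404769897461), 89.89923858642578)
yel 100 [-35.4  20.2] [-24.1  30.5] ((-30.363338470458984, 25.12287139892578), (8.165151596069336, 11.730794906616211), 62.31033706665039)
alu 384 [-98.8 -37.6] [ 50.  -34.3] ((-24.38028335571289, -35.754486083984375), (3.2285690307617188, 148.78843688964844), 89.84568786621094)
[0.9640954  0.26555612] [-0.26555612  0.9640954 ]
[[-0.001  1.     0.   ]
 [-0.     0.    -1.   ]
 [-1.    -0.001  0.   ]]
(-110, 28) [ 0.50071393 -0.0620165 ]
(-60, 28) [ 0.5489187 -0.0487387]
(-25, 85) [0.56752534 0.01550921]
(0, 85) [0.59162773 0.02214811]
```

move_arm([
  {"x":-0.03,"y":0.009,"z":-0.02,"roll":7.7},
  {"x":-0.03,"y":0.008,"z":-0.04,"roll":7.7},
  {"x":0,"y":0,"z":-0.05},
  {"x":0,"y":0,"z":-0.03},
  {"x":0,"y":0,"z":-0.02},
  {"x":0,"y":0,"z":0},
], grip=0.58, grip_force=60)

```text
invalid input at $.targets[2]: expected keys x, y, z, roll
```

move_arm([
  {"x":-0.03,"y":0.009,"z":-0.02,"roll":7.7},
  {"x":-0.03,"y":0.008,"z":-0.04,"roll":7.7},
  {"x":0,"y":0,"z":-0.05,"roll":0},
  {"x":0,"y":0,"z":-0.03,"roll":0},
  {"x":0,"y":0,"z":-0.02,"roll":0},
  {"x":0,"y":0,"z":0,"roll":0},
], grip=0.58, grip_force=60)

```text
time_s: 0.9
eef_pos: [0.5617, 0.0173, 0.0657]
tcp_rot: [0.564, 0.426, 0.565, -0.426]
wrist_force: [-0.2, -1.1, 0.2]
grip_width: 0.0497
```

move_arm([
  {"x":0.003,"y":0,"z":-0.015,"roll":-0.5},
  {"x":0,"y":0,"z":-0.006,"roll":0},
  {"x":0,"y":0,"z":-0.003,"roll":0},
  {"x":0,"y":0,"z":0,"roll":0},
])

```text
time_s: 1.4
eef_pos: [0.5665, 0.0173, 0.0421]
tcp_rot: [0.563, 0.429, 0.562, -0.428]
wrist_force: [0.3, 0.1, -0.3]
grip_width: 0.0497
```

```bash
python3 - <<'E'
from h import *
o=get_obs();print(o['eef_pos'],o['tcp_rot'],o['wrist_force'])
p,d=get_image('side');c=calibration('side')
cv2.imwrite('pics/s1.png',cv2.resize(p[150:350,240:440],(800,600)[::1] and (600,600)))
E
```

```text
[0.56646059 0.01730929 0.04213524] [ 0.56269021  0.4291693   0.56201265 -0.42817662] [ 0.34852068  0.11953012 -0.28700194]
```

View pics/s1.png

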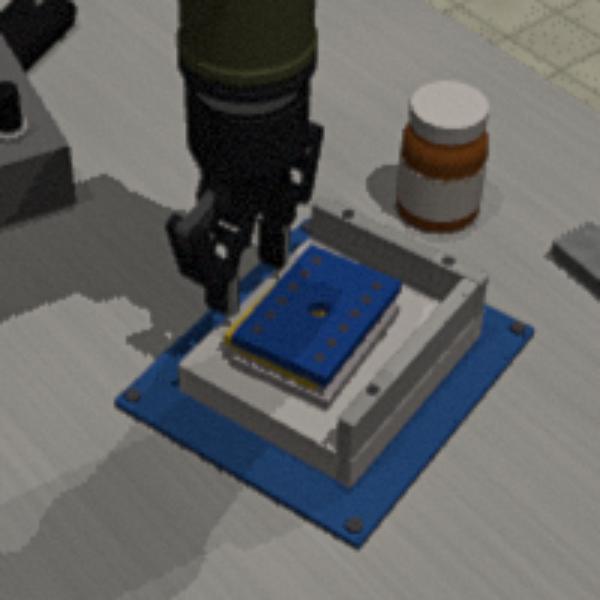

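The side view shows the fingers just beyond the plates' +y edge at about (235,270) in the crop, with the aluminium plate sticking out on the -y side. Next I feel for the slab.

move_arm([
  {"x":0,"y":0,"z":-0.002,"roll":0},
  {"x":0,"y":0,"z":-0.002,"roll":0},
  {"x":0,"y":0,"z":-0.002,"roll":0},
])

```text
time_s: 1.82
eef_pos: [0.5671, 0.0173, 0.0368]
tcp_rot: [0.563, 0.43, 0.561, -0.428]
wrist_force: [-0.5, -0.4, -0.3]
grip_width: 0.0498
```

move_arm([
  {"x":0,"y":0,"z":-0.0015,"roll":0},
  {"x":0,"y":0,"z":-0.0015,"roll":0},
  {"x":0,"y":0,"z":-0.0015,"roll":0},
])

```text
time_s: 2.2
eef_pos: [0.567, 0.0173, 0.0319]
tcp_rot: [0.563, 0.43, 0.562, -0.428]
wrist_force: [-0.1, 0.2, -0.1]
grip_width: 0.0496
```

move_arm([
  {"x":0,"y":0,"z":-0.0015,"roll":0},
  {"x":0,"y":0,"z":-0.0015,"roll":0},
])

```text
time_s: 2.45
eef_pos: [0.5671, 0.0174, 0.0308]
tcp_rot: [0.563, 0.43, 0.561, -0.428]
wrist_force: [-6.7, -0.9, 24.9]
grip_width: 0.0495
```

move_arm([
  {"x":0,"y":0,"z":0.003,"roll":0},
  {"x":0.001,"y":-0.003,"z":0,"roll":0},
  {"x":0.001,"y":-0.003,"z":0,"roll":0},
  {"x":0.001,"y":-0.004,"z":0,"roll":0},
  {"x":0.001,"y":-0.004,"z":0,"roll":0},
])

```text
time_s: 3.08
eef_pos: [0.5714, 0.0034, 0.0338]
tcp_rot: [0.564, 0.43, 0.561, -0.427]
wrist_force: [-0.2, 1.3, 0.8]
grip_width: 0.0498
```

move_arm([
  {"x":0.001,"y":-0.004,"z":0,"roll":0},
  {"x":0.001,"y":-0.004,"z":0,"roll":0},
  {"x":0.001,"y":-0.004,"z":0,"roll":0},
  {"x":0.001,"y":-0.003,"z":0,"roll":0},
])

```text
time_s: 3.58
eef_pos: [0.5755, -0.0125, 0.0336]
tcp_rot: [0.563, 0.43, 0.562, -0.427]
wrist_force: [0.0, 1.3, 0.6]
grip_width: 0.049
```

move_arm([
  {"x":0.001,"y":-0.003,"z":0,"roll":0},
  {"x":0.001,"y":-0.002,"z":0,"roll":0},
  {"x":0.0005,"y":-0.002,"z":0,"roll":0},
  {"x":0.0005,"y":-0.0015,"z":0,"roll":0},
])

```text
time_s: 4.08
eef_pos: [0.5788, -0.0209, 0.0336]
tcp_rot: [0.563, 0.43, 0.562, -0.427]
wrist_force: [-0.0, 3.8, 0.6]
grip_width: 0.0497
```

move_arm([
  {"x":0.0003,"y":-0.001,"z":0,"roll":0},
  {"x":0.0003,"y":-0.001,"z":0,"roll":0},
])

```text
time_s: 4.32
eef_pos: [0.5791, -0.0217, 0.0336]
tcp_rot: [0.563, 0.43, 0.563, -0.426]
wrist_force: [-1.4, 5.4, 2.4]
grip_width: 0.0492
```

move_arm([
  {"x":0.0003,"y":-0.0015,"z":0,"roll":0},
  {"x":0.0003,"y":-0.0015,"z":0,"roll":0},
])

```text
time_s: 4.58
eef_pos: [0.5791, -0.0218, 0.0336]
tcp_rot: [0.563, 0.43, 0.564, -0.425]
wrist_force: [-1.5, 6.2, 1.6]
grip_width: 0.0497
```

move_arm([
  {"x":-0.003,"y":0.01,"z":0,"roll":0},
  {"x":0,"y":0.002,"z":0.03,"roll":0},
  {"x":0,"y":0,"z":0.03,"roll":-10},
  {"x":-0.01,"y":-0.01,"z":0,"roll":-10},
  {"x":-0.01,"y":-0.012,"z":0,"roll":-10},
  {"x":-0.01,"y":-0.012,"z":0,"roll":-10},
  {"x":-0.01,"y":-0.012,"z":0,"roll":-10},
  {"x":-0.01,"y":-0.012,"z":0,"roll":-10},
  {"x":-0.005,"y":-0.01,"z":0,"roll":-10},
  {"x":-0.002,"y":-0.004,"z":0,"roll":-10},
  {"x":0,"y":0,"z":0,"roll":-10},
  {"x":0,"y":0,"z":0,"roll":0},
], grip=0.45)

```text
time_s: 6.08
eef_pos: [0.5144, -0.0877, 0.0959]
tcp_rot: [0.08, 0.704, 0.074, -0.702]
wrist_force: [0.5, -0.5, 0.1]
grip_width: 0.0382
```

```bash
cat >> h.py <<'E'
from scipy.spatial.transform import Rotation as Ro
EX=np.array([0.9640954,0.26555612]);EY=np.array([-EX[1],EX[0]]);BORE=np.array([.6142,-.0598])
def st():
    o=get_obs();q=o['tcp_rot'];M=Ro.from_quat([*q[1:],q[0]]).as_matrix();d=o['eef_pos'][:2]-BORE
    print('t',o['time_s'],'p',o['eef_pos'].round(4),'board',(d@EX*1e3).round(1),(d@EY*1e3).round(1),'jaw deg',np.degrees(np.arctan2(M[1,1],M[0,1])).round(2),'down',M[:,0].round(3),'F',o['wrist_force'].round(1),'q',o['joints'].round(2),o['grip_width'])
E
python3 -c "from h import *;st()"
```

```text
t 6.075 p [ 0.5144 -0.0877  0.0959] board -103.6 -0.4 jaw deg -77.54 down [ 0.003 -0.008 -1.   ] F [ 0.5 -0.5  0.1] q [-0.01  0.51  0.19  1.96 -0.13  0.68 -1.1 ] 0.03821415590155906
```

move_arm([
  {"x":0.004,"y":0.0055,"z":-0.02,"roll":2.9},
  {"x":0,"y":0,"z":-0.02,"roll":0},
  {"x":0,"y":0,"z":-0.013,"roll":0},
  {"x":0,"y":0,"z":-0.004,"roll":0},
  {"x":0,"y":0,"z":0,"roll":0},
])

```text
time_s: 6.7
eef_pos: [0.519, -0.0823, 0.0381]
tcp_rot: [0.104, 0.701, 0.097, -0.699]
wrist_force: [0.6, -0.3, -0.1]
grip_width: 0.0383
```

```bash
python3 -c "from h import *;st()"
```

```text
t 6.7 p [ 0.519  -0.0823  0.0381] board -97.8 3.6 jaw deg -73.67 down [ 0.005 -0.009 -1.   ] F [ 0.6 -0.3 -0.1] q [ 0.01  0.6   0.15  2.   -0.14  0.55 -1.04] 0.038328275098033104
```

move_arm([
  {"x":0,"y":0,"z":-0.003,"roll":-0.9},
  {"x":0.004,"y":0.001,"z":0,"roll":0},
  {"x":0.004,"y":0.001,"z":0,"roll":0},
  {"x":0.004,"y":0.001,"z":0,"roll":0},
  {"x":0.004,"y":0.001,"z":0,"roll":0},
])

```text
time_s: 7.32
eef_pos: [0.5356, -0.0782, 0.036]
tcp_rot: [0.098, 0.702, 0.091, -0.7]
wrist_force: [-1.3, 0.1, -0.2]
grip_width: 0.0386
```

```bash
python3 -c "from h import *;st()"
```

```text
t 7.325 p [ 0.5356 -0.0782  0.036 ] board -80.7 3.2 jaw deg -74.6 down [ 0.004 -0.009 -1.   ] F [-1.3  0.1 -0.2] q [-0.01  0.62  0.15  1.96 -0.15  0.57 -1.06] 0.03860098821865929
```

move_arm([
  {"x":0.004,"y":0.001,"z":0,"roll":0},
  {"x":0.004,"y":0.0012,"z":0,"roll":0},
  {"x":0.004,"y":0.0012,"z":0,"roll":0},
  {"x":0.002,"y":0.0005,"z":0,"roll":0},
])

```text
time_s: 7.82
eef_pos: [0.5502, -0.0738, 0.0359]
tcp_rot: [0.098, 0.701, 0.091, -0.7]
wrist_force: [-3.8, -1.4, 1.7]
grip_width: 0.0384
```

```bash
python3 -c "from h import *;st()"
```

```text
t 7.825 p [ 0.5502 -0.0738  0.0359] board -65.5 3.5 jaw deg -74.58 down [ 0.003 -0.009 -1.   ] F [-3.8 -1.4  1.7] q [-0.02  0.63  0.15  1.92 -0.15  0.59 -1.07] 0.0384348456222576
```

move_arm([
  {"x":0.002,"y":0.0005,"z":0,"roll":0},
  {"x":0.002,"y":0.0005,"z":0,"roll":0},
  {"x":0.0015,"y":0.0004,"z":0,"roll":0},
])

```text
time_s: 8.2
eef_pos: [0.5533, -0.0729, 0.0357]
tcp_rot: [-0.098, -0.7, -0.091, 0.702]
wrist_force: [-8.0, -1.5, 5.1]
grip_width: 0.0386
```

```bash
python3 -c "from h import *;st()"
```

```text
t 8.2 p [ 0.5533 -0.0729  0.0357] board -62.2 3.5 jaw deg -74.61 down [-0.001 -0.009 -1.   ] F [-8.  -1.5  5.1] q [-0.02  0.64  0.16  1.91 -0.15  0.6  -1.07] 0.03859790781564313
```

move_arm([
  {"x":0.0025,"y":0.0006,"z":0,"roll":0},
  {"x":0.0025,"y":0.0006,"z":0,"roll":0},
  {"x":0,"y":0,"z":0,"roll":0},
])

```text
time_s: 8.57
eef_pos: [0.553, -0.073, 0.0351]
tcp_rot: [-0.097, -0.696, -0.091, 0.705]
wrist_force: [-1.3, -0.1, -0.3]
grip_width: 0.0381
```

```bash
python3 -c "from h import *;st()"
```

```text
t 8.575 p [ 0.553  -0.073   0.0351] board -62.5 3.5 jaw deg -74.68 down [-0.012 -0.01  -1.   ] F [-1.3 -0.1 -0.3] q [-0.02  0.64  0.16  1.9  -0.15  0.62 -1.08] 0.03812280707167321
```

move_arm([
  {"x":-0.01,"y":-0.002,"z":0,"roll":0},
  {"x":-0.002,"y":0,"z":0.03,"roll":0},
  {"x":0,"y":0,"z":0.03,"roll":10},
  {"x":0.006,"y":0.012,"z":0,"roll":10},
  {"x":0.008,"y":0.012,"z":0,"roll":10},
  {"x":0.008,"y":0.012,"z":0,"roll":10},
  {"x":0.008,"y":0.012,"z":0,"roll":10},
  {"x":0.008,"y":0.012,"z":0,"roll":10},
  {"x":0.008,"y":0.012,"z":0,"roll":10},
  {"x":0.005,"y":0.001,"z":0,"roll":10},
  {"x":0,"y":0,"z":0,"roll":10},
  {"x":0,"y":0,"z":0,"roll":0},
])

```text
time_s: 10.07
eef_pos: [0.5992, 0.0003, 0.1001]
tcp_rot: [0.579, 0.423, 0.566, -0.408]
wrist_force: [-0.3, 0.0, 0.5]
grip_width: 0.0386
```

```bash
python3 -c "
from h import *;st()
c=calibration('wrist');p,d=get_image('wrist');cv2.imwrite('pics/w2.png',p);np.savez('w2.npz',p=p,d=d,camera_matrix=c['camera_matrix'],R=c['R'],t=c['t'])"
```

```text
t 10.075 p [5.992e-01 3.000e-04 1.001e-01] board 1.5 61.9 jaw deg 18.08 down [ 0.027  0.006 -1.   ] F [-0.3  0.   0.5] q [ 0.15  0.59 -0.3   1.77  0.23  0.79  0.06] 0.03862368722737051
```

View pics/w2.png

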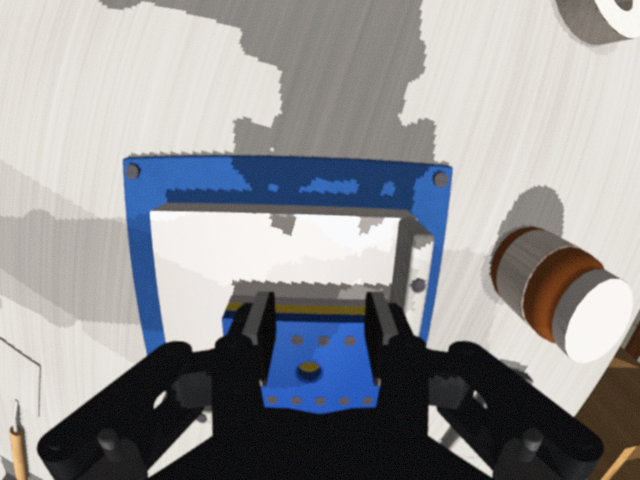

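The wrist view shows the pack near home: blue hole at (310,370), yellow edge showing as a strip at about (310,308), and no obvious rotation. I push it once more towards the side stop.

move_arm([
  {"x":-0.003,"y":-0.001,"z":-0.025,"roll":-2.7},
  {"x":0,"y":0,"z":-0.022,"roll":0},
  {"x":0,"y":0,"z":-0.014,"roll":0},
  {"x":0,"y":0,"z":-0.002,"roll":0},
])

```text
time_s: 10.62
eef_pos: [0.5973, -0.0009, 0.0367]
tcp_rot: [0.566, 0.442, 0.551, -0.426]
wrist_force: [0.4, 0.6, 0.5]
grip_width: 0.0382
```

```bash
python3 -c "from h import *;st()"
```

```text
t 10.625 p [ 0.5973 -0.0009  0.0367] board -0.6 61.3 jaw deg 14.34 down [ 0.032  0.004 -0.999] F [0.4 0.6 0.5] q [ 0.12  0.67 -0.25  1.83  0.25  0.64 -0.03] 0.03818817398141017
```

move_arm([
  {"x":0.001,"y":-0.004,"z":0,"roll":1},
  {"x":0.001,"y":-0.004,"z":0,"roll":0},
  {"x":0.001,"y":-0.003,"z":0,"roll":0},
  {"x":0.0005,"y":-0.002,"z":0,"roll":0},
  {"x":0.0005,"y":-0.002,"z":0,"roll":0},
])

```text
time_s: 11.25
eef_pos: [0.6025, -0.0153, 0.0387]
tcp_rot: [0.57, 0.438, 0.554, -0.419]
wrist_force: [-2.6, 8.4, -0.1]
grip_width: 0.0384
```

```bash
python3 -c "from h import *;st()"
```

```text
t 11.25 p [ 0.6025 -0.0153  0.0387] board 0.6 46.0 jaw deg 15.37 down [ 0.034  0.007 -0.999] F [-2.6  8.4 -0.1] q [ 0.15  0.67 -0.26  1.82  0.26  0.65  0.01] 0.038415245452045665
```

move_arm([
  {"x":0.0005,"y":-0.002,"z":-0.0015,"roll":0},
  {"x":0.0005,"y":-0.002,"z":0,"roll":0},
  {"x":0,"y":0,"z":0,"roll":0},
])

```text
time_s: 11.62
eef_pos: [0.6028, -0.015, 0.0376]
tcp_rot: [0.57, 0.438, 0.556, -0.417]
wrist_force: [0.3, -0.3, 0.6]
grip_width: 0.0385
```

```bash
python3 -c "from h import *;st()"
```

```text
t 11.625 p [ 0.6028 -0.015   0.0376] board 0.9 46.2 jaw deg 15.58 down [ 0.033  0.012 -0.999] F [ 0.3 -0.3  0.6] q [ 0.16  0.67 -0.26  1.81  0.26  0.65  0.02] 0.03851624980313357
```

move_arm([
  {"x":-0.003,"y":0.01,"z":0,"roll":0},
  {"x":0,"y":0,"z":0.04,"roll":0},
  {"x":0.005,"y":-0.02,"z":0.06,"roll":0},
  {"x":0.01,"y":-0.05,"z":0.05,"roll":0},
  {"x":0.01,"y":-0.05,"z":0.02,"roll":0},
  {"x":0.005,"y":-0.01,"z":0,"roll":0},
  {"x":0,"y":0,"z":0,"roll":0},
])

```text
time_s: 12.5
eef_pos: [0.628, -0.1304, 0.208]
tcp_rot: [0.571, 0.437, 0.556, -0.417]
wrist_force: [0.2, 0.8, 0.0]
grip_width: 0.0384
```

```bash
python3 - <<'E'
from h import *
st()
c=calibration('wrist');p,d=get_image('wrist')
P=wcloud(c,d);Z=P[...,2];m=colors(p);B=(P[...,:2]-BORE)@np.stack([EX,EY],1)*1000
k=(m['blue']&(Z>.061)&(Z<.067)&(abs(B[...,0])<90)&(abs(B[...,1])<80)).astype(np.uint8)
n,lab,s,_=cv2.connectedComponentsWithStats(k);i=1+np.argmax(s[1:,4]);q=B[lab==i];print('top',len(q),q.min(0),q.max(0),cv2.minAreaRect(q.astype(np.float32)))
y=m['yel'];print('yel px',y.sum())
k=(Z>.064)&(Z<.074)&~m['blue']&~m['yel']&(abs(B[...,0])<110)&(abs(B[...,1])<95)
k=cv2.morphologyEx(k.astype(np.uint8),cv2.MORPH_OPEN,np.ones((3,3)));n,lab,s,_=cv2.connectedComponentsWithStats(k);i=1+np.argmax(s[1:,4]);print('stops',rect(P[lab==i]))
K=c['camera_matrix'];X=np.array([*BORE,.064]);pc=np.array(c['R'])@X+np.array(c['t']);r=np.hypot(*pc[:2]);a=np.arctan2(r,pc[2]);u,v=K[0][0]*a*pc[0]/r+K[0][2],K[1][1]*a*pc[1]/r+K[1][2];print('bore px',u,v)
u,v=int(u),int(v)
cr=p[v-90:v+90,u-110:u+110];cv2.imwrite('pics/hole.png',cv2.resize(cr,None,fx=3.6,fy=3.3,interpolation=cv2.INTER_CUBIC))
np.savez('w3.npz',p=p,d=d,camera_matrix=K,R=c['R'],t=c['t'])
E
```

```text
t 12.5 p [ 0.628  -0.1304  0.208 ] board -5.4 -71.8 jaw deg 15.72 down [ 0.034  0.009 -0.999] F [0.2 0.8 0. ] q [ 0.37  0.54 -0.33  1.52  0.17  1.08  0.29] 0.03841225116634671
top 10452 [-50.31451815 -35.92727299] [49.92851797 34.48661458] ((-0.3299980163574219, -0.7944221496582031), (100.61530303955078, 69.62688446044922), 0.5477132797241211)
yel px 0
stops (array([590.4, -46.4]), array([162.6, 135.5]), 15.79)
bore px 319.8178782843503 132.52230207060654
```

View pics/hole.png

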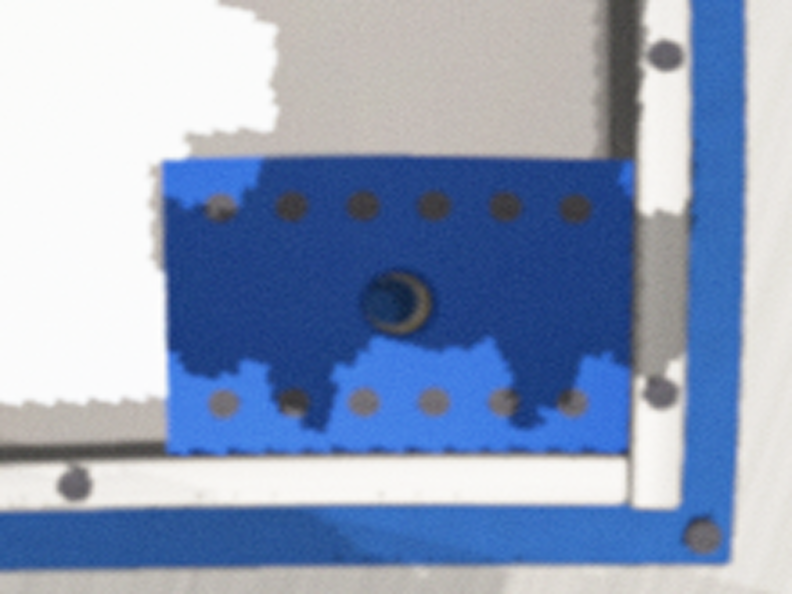

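```bash
python3 - <<'E'
from h import *
w=dict(np.load('w3.npz'));C=-w['R'].T@w['t'];print('cam board',((C[:2]-BORE)@np.stack([EX,EY],1)*1e3).round(1),C[2])
p=w['p'];u0,v0=319-110,132-90
h=cv2.cvtColor(p,cv2.COLOR_BGR2HSV)
v=int(v0+302/3.3)
for u in range(u0+94,u0+126): print(u,p[v,u],(( onz(w,u,v,.064,True)[:2]-BORE)@np.stack([EX,EY],1)*1e3).round(1), end=' | ')
E
```

```text
cam board [-10.3   2.4] 0.3505702966343901
303 [134  66  36] [-12.8  -0.4] | 304 [131  64  33] [-12.   -0.4] | 305 [132  64  31] [-11.3  -0.4] | 306 [132  63  30] [-10.5  -0.4] | 307 [131  66  32] [-9.7 -0.4] | 308 [122  63  31] [-9.  -0.4] | 309 [103  47  21] [-8.2 -0.4] | 310 [102  55  30] [-7.5 -0.4] | 311 [98 54 28] [-6.7 -0.4] | 312 [96 53 25] [-5.9 -0.4] | 313 [99 58 31] [-5.2 -0.4] | 314 [101  58  32] [-4.4 -0.4] | 315 [95 54 23] [-3.7 -0.4] | 316 [94 55 27] [-2.9 -0.4] | 317 [92 54 31] [-2.1 -0.4] | 318 [77 41 13] [-1.4 -0.4] | 319 [76 45 24] [-0.6 -0.4] | 320 [69 39 21] [ 0.1 -0.4] | 321 [64 37 16] [ 0.9 -0.4] | 322 [65 38 19] [ 1.7 -0.4] | 323 [69 43 27] [ 2.4 -0.4] | 324 [77 60 51] [ 3.2 -0.4] | 325 [81 73 71] [ 3.9 -0.3] | 326 [76 81 84] [ 4.7 -0.3] | 327 [71 74 79] [ 5.5 -0.3] | 328 [73 59 55] [ 6.2 -0.3] | 329 [90 49 29] [ 7.  -0.3] | 330 [112  52  23] [ 7.8 -0.3] | 331 [123  58  27] [ 8.5 -0.3] | 332 [137  70  36] [ 9.3 -0.3] | 333 [136  70  36] [10.1 -0.3] | 334 [131  64  30] [10.8 -0.3] |
```

The crop shows the pack flush against both stops (blue edges at x≈632, y≈453). The hole at (397,302) is open through to the board. The thin crescent matches the bore and plate wall as this oblique camera should see it. Now the pin.

move_arm([
  {"x":-0.01,"y":0.04,"z":0,"roll":0},
  {"x":-0.01,"y":0.05,"z":0,"roll":0},
  {"x":-0.012,"y":0.055,"z":0,"roll":0},
  {"x":-0.012,"y":0.055,"z":0,"roll":0},
  {"x":-0.012,"y":0.055,"z":0,"roll":0},
  {"x":-0.012,"y":0.055,"z":0,"roll":0},
  {"x":-0.01,"y":0.04,"z":0,"roll":0},
  {"x":0,"y":0,"z":0,"roll":0},
], grip=0.6)

```text
time_s: 13.55
eef_pos: [0.5344, 0.2442, 0.2012]
tcp_rot: [0.571, 0.43, 0.565, -0.414]
wrist_force: [0.3, -0.5, 0.3]
grip_width: 0.0512
```

```bash
python3 - <<'E'
from h import *
st()
c=calibration('wrist');p,d=get_image('wrist');cv2.imwrite('pics/w4.png',p)
P=wcloud(c,d);Z=P[...,2];h=cv2.cvtColor(p,cv2.COLOR_BGR2HSV)
r=((h[...,0]<8)|(h[...,0]>172))&(h[...,1]>150)&(h[...,2]>50)
n,lab,s,ce=cv2.connectedComponentsWithStats(r.astype(np.uint8))
for i in range(1,n):
    if s[i,4]>40:
        q=P[lab==i];t=q[(q[:,2]>.094)&(q[:,2]<.103)];print(s[i],q[:,2].max(),len(t));
        if len(t)>20: print('red top',rect(t),cv2.minEnclosingCircle((t[:,:2]*1000).astype(np.float32)),np.median(t,0))
near=(np.hypot(P[...,0]-.54,P[...,1]-.336)<.13)
k=near&(Z>.094)&(Z<.103)&(h[...,2]<70)&~r
if k.sum()>20: print('black top',rect(P[k]),np.median(P[k],0))
k=near&(Z>.054)&(Z<.061); print('stand top',rect(P[k]),k.sum())
E
```

```text
t 13.55 p [0.5344 0.2442 0.2012] board 3.8 314.3 jaw deg 16.8 down [ 0.02   0.013 -1.   ] F [ 0.3 -0.5  0.3] q [-0.23  0.47 -0.37  1.67  0.19  1.01 -0.37] 0.05117353894416922
[343  99  34  31 822] 0.3443891613351362 766
red top (array([538.7, 334.8]), array([20.7, 20.1]), 51.93) ((538.5292358398438, 334.833251953125), 10.603034019470215) [0.53835662 0.3348508  0.09802535]
black top (array([519.3, 247.9]), array([19.3, 19.7]), 16.34) [0.51955508 0.24831715 0.09796209]
stand top (array([529.3, 291.1]), array([161.1,  70.8]), 77.77) 15382
```

View pics/w4.png

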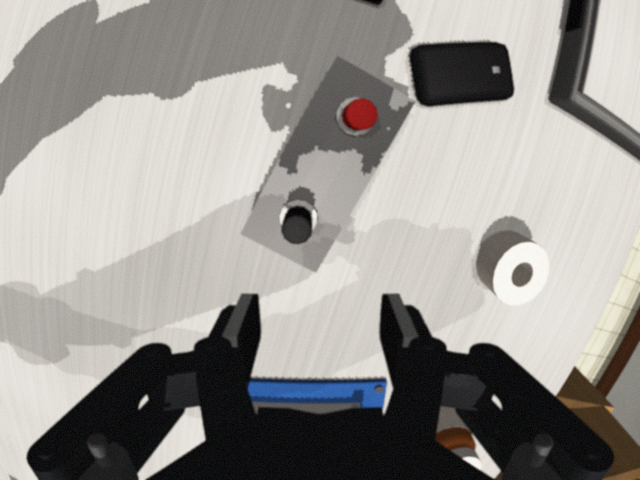

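The wrist view shows the red head at (360,114), black head at (297,228) and the stand, with nothing near the red head.

move_arm([
  {"x":0.002,"y":0.045,"z":0,"roll":0},
  {"x":0.002,"y":0.045,"z":-0.01,"roll":0},
  {"x":0,"y":0,"z":-0.03,"roll":0},
  {"x":0,"y":0,"z":-0.03,"roll":0},
  {"x":0,"y":0,"z":0,"roll":0},
])

```text
time_s: 14.22
eef_pos: [0.5379, 0.3303, 0.1271]
tcp_rot: [0.57, 0.429, 0.563, -0.418]
wrist_force: [0.2, 0.1, 0.0]
grip_width: 0.0514
```

```bash
python3 -c "from h import *;st()"
```

```text
t 14.225 p [0.5379 0.3303 0.1271] board 30.0 396.3 jaw deg 16.49 down [ 0.018  0.006 -1.   ] F [0.2 0.1 0. ] q [-0.39  0.61 -0.34  1.64  0.25  0.92 -0.53] 0.05144315721726973
```

move_arm([
  {"x":0.0007,"y":0.0045,"z":-0.02,"roll":0},
  {"x":0,"y":0,"z":-0.02,"roll":0},
  {"x":0,"y":0,"z":-0.013,"roll":0},
  {"x":0,"y":0,"z":-0.004,"roll":0},
  {"x":0,"y":0,"z":0,"roll":0},
])

```text
time_s: 14.85
eef_pos: [0.5406, 0.3343, 0.0698]
tcp_rot: [0.57, 0.43, 0.561, -0.417]
wrist_force: [0.1, -0.6, 0.4]
grip_width: 0.0513
```

```bash
python3 -c "from h import *;st()"
```

```text
t 14.85 p [0.5406 0.3343 0.0698] board 33.7 399.5 jaw deg 16.34 down [ 0.021  0.007 -1.   ] F [ 0.1 -0.6  0.4] q [-0.41  0.68 -0.31  1.69  0.29  0.8  -0.57] 0.051271500512645445
```

move_arm([
  {"x":-0.0018,"y":0.0005,"z":-0.0018,"roll":0},
  {"x":0,"y":0,"z":0,"roll":0},
])

```text
time_s: 15.1
eef_pos: [0.5391, 0.3353, 0.0691]
tcp_rot: [0.571, 0.431, 0.561, -0.417]
wrist_force: [1.1, -0.3, -0.6]
grip_width: 0.0512
```

move_arm([
  {"x":0,"y":0,"z":0,"roll":0},
  {"x":0,"y":0,"z":0,"roll":0},
  {"x":0,"y":0,"z":0,"roll":0},
  {"x":0,"y":0,"z":0,"roll":0},
  {"x":0,"y":0,"z":0,"roll":0},
], grip=0, grip_force=40)

```text
time_s: 15.72
eef_pos: [0.5392, 0.3355, 0.0699]
tcp_rot: [0.571, 0.431, 0.561, -0.416]
wrist_force: [0.7, 0.5, 0.3]
grip_width: 0.0211
```

```bash
python3 -c "from h import *;st()"
```

```text
t 15.725 p [0.5392 0.3355 0.0699] board 32.7 401.0 jaw deg 16.33 down [ 0.024  0.009 -1.   ] F [0.7 0.5 0.3] q [-0.41  0.68 -0.31  1.69  0.29  0.79 -0.57] 0.02106579970804662
```

move_arm([
  {"x":0,"y":0,"z":0.02,"roll":0},
  {"x":0,"y":0,"z":0.04,"roll":0},
  {"x":0,"y":0,"z":0.05,"roll":0},
  {"x":0.005,"y":-0.03,"z":0.02,"roll":0},
  {"x":0.01,"y":-0.05,"z":0,"roll":0},
  {"x":0.01,"y":-0.05,"z":0,"roll":0},
  {"x":0.01,"y":-0.05,"z":0,"roll":0},
  {"x":0.01,"y":-0.05,"z":0,"roll":0},
  {"x":0.01,"y":-0.05,"z":0,"roll":0},
  {"x":0.01,"y":-0.05,"z":0,"roll":0},
  {"x":0.005,"y":-0.03,"z":0,"roll":0},
  {"x":0,"y":0,"z":0,"roll":0},
])

```text
time_s: 17.23
eef_pos: [0.6072, -0.0372, 0.2015]
tcp_rot: [0.571, 0.43, 0.562, -0.417]
wrist_force: [0.7, -0.2, -1.2]
grip_width: 0.0207
```

```bash
python3 - <<'E'
from h import *
st()
ims=[]
for n in('scene','side'):
    c=calibration(n);p,d=get_image(n);o=get_obs()['eef_pos']
    u,v=proj(c,o-np.array([0,0,.03]));u,v=int(u),int(v);np.savez(n+'5.npz',p=p,d=d,camera_matrix=c['camera_matrix'],R=c['R'],t=c['t'])
    ims.append(cv2.resize(p[v-60:v+60,u-40:u+40],(400,600),interpolation=cv2.INTER_CUBIC));print(n,'crop origin',u-40,v-60,'tip pred',proj(c,o-np.array([0,0,.064])))
cv2.imwrite('pics/pin5.png',np.hstack(ims))
E
```

```text
t 17.225 p [ 0.6072 -0.0372  0.2015] board -0.7 23.6 jaw deg 16.43 down [ 0.021  0.007 -1.   ] F [ 0.7 -0.2 -1.2] q [ 0.24  0.5  -0.34  1.61  0.18  1.04  0.13] 0.020697650654789464
scene crop origin 255 148 tip pred (np.float64(295.9602543011336), np.float64(219.74390334647194))
side crop origin 316 141 tip pred (np.float64(356.0345858879253), np.float64(215.739687721046))
```

View pics/pin5.png

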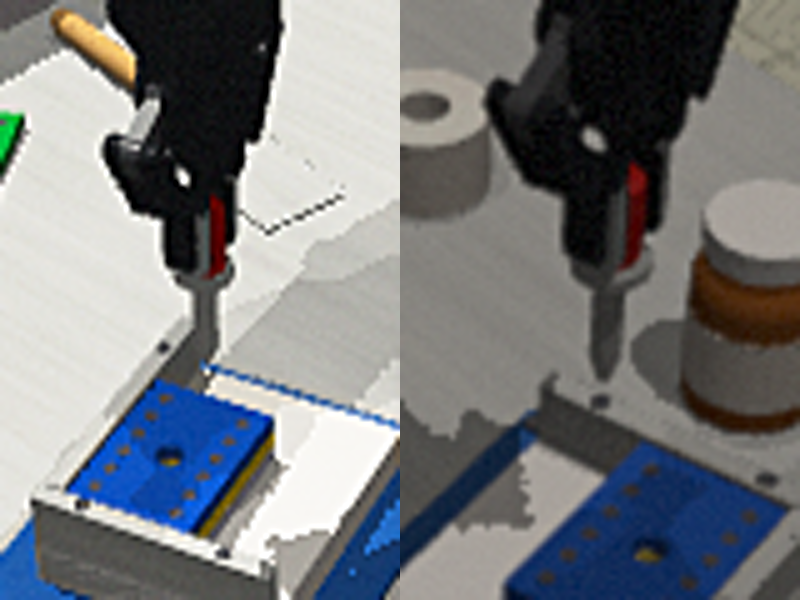

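Both views show the pin hanging upright, its nose (scene crop (203,365), side crop (600,378)) within a pixel of where it should be below the TCP.

move_arm([
  {"x":0.006,"y":-0.0234,"z":0,"roll":0},
  {"x":0,"y":0,"z":-0.03,"roll":0},
  {"x":0,"y":0,"z":-0.025,"roll":0},
  {"x":0,"y":0,"z":-0.007,"roll":0},
  {"x":0,"y":0,"z":0,"roll":0},
])

```text
time_s: 17.95
eef_pos: [0.6136, -0.047, 0.1398]
tcp_rot: [0.574, 0.427, 0.566, -0.41]
wrist_force: [0.9, 0.5, -1.1]
grip_width: 0.0209
```

```bash
python3 -c "from h import *;st()"
```

```text
t 17.95 p [ 0.6136 -0.047   0.1398] board 2.8 12.5 jaw deg 17.41 down [ 0.023  0.014 -1.   ] F [ 0.9  0.5 -1.1] q [ 0.25  0.57 -0.33  1.67  0.21  0.91  0.15] 0.020852486262406714
```

move_arm([
  {"x":0,"y":-0.008,"z":0,"roll":-1},
  {"x":0,"y":-0.0055,"z":0,"roll":0},
  {"x":0,"y":0,"z":0,"roll":0},
])

```text
time_s: 18.32
eef_pos: [0.6149, -0.0609, 0.1423]
tcp_rot: [0.571, 0.433, 0.561, -0.414]
wrist_force: [-0.7, -0.3, -1.1]
grip_width: 0.0205
```

```bash
python3 -c "from h import *;st()"
```

```text
t 18.325 p [ 0.6149 -0.0609  0.1423] board 0.3 -1.3 jaw deg 16.37 down [ 0.027  0.013 -1.   ] F [-0.7 -0.3 -1.1] q [ 0.27  0.57 -0.33  1.67  0.21  0.91  0.15] 0.02050157742586409
```

move_arm([
  {"x":-0.0015,"y":0,"z":-0.008,"roll":0},
  {"x":0,"y":0,"z":-0.006,"roll":0},
  {"x":0,"y":0,"z":-0.005,"roll":0},
  {"x":0,"y":0,"z":-0.004,"roll":0},
])

```text
time_s: 18.82
eef_pos: [0.6132, -0.0609, 0.118]
tcp_rot: [0.571, 0.433, 0.561, -0.414]
wrist_force: [-0.4, 0.0, -0.7]
grip_width: 0.0208
```

```bash
python3 -c "from h import *;st()"
```

```text
t 18.825 p [ 0.6132 -0.0609  0.118 ] board -1.2 -0.8 jaw deg 16.36 down [ 0.027  0.013 -1.   ] F [-0.4  0.  -0.7] q [ 0.27  0.6  -0.32  1.7   0.22  0.86  0.14] 0.020751663888952557
```

move_arm([
  {"x":0,"y":0,"z":-0.003,"roll":0},
  {"x":0,"y":0,"z":-0.003,"roll":0},
  {"x":0,"y":0,"z":-0.003,"roll":0},
])

```text
time_s: 19.2
eef_pos: [0.6133, -0.0607, 0.1082]
tcp_rot: [0.571, 0.433, 0.561, -0.414]
wrist_force: [-1.1, 0.6, -1.1]
grip_width: 0.021
```

```bash
python3 -c "from h import *;st()"
```

```text
t 19.2 p [ 0.6133 -0.0607  0.1082] board -1.2 -0.6 jaw deg 16.38 down [ 0.027  0.013 -1.   ] F [-1.1  0.6 -1.1] q [ 0.27  0.61 -0.32  1.71  0.22  0.83  0.14] 0.02096662787560788
```

move_arm([
  {"x":0,"y":0,"z":-0.003,"roll":0},
  {"x":0,"y":0,"z":-0.003,"roll":0},
  {"x":0,"y":0,"z":-0.003,"roll":0},
])

```text
time_s: 19.58
eef_pos: [0.6134, -0.0607, 0.0987]
tcp_rot: [0.571, 0.433, 0.561, -0.414]
wrist_force: [-0.0, 0.1, -1.9]
grip_width: 0.0209
```

```bash
python3 -c "from h import *;st()"
```

```text
t 19.575 p [ 0.6134 -0.0607  0.0987] board -1.0 -0.7 jaw deg 16.38 down [ 0.027  0.013 -1.   ] F [-0.   0.1 -1.9] q [ 0.26  0.62 -0.31  1.72  0.23  0.81  0.13] 0.02085241914553782
```

move_arm([
  {"x":0,"y":0,"z":-0.003,"roll":0},
  {"x":0,"y":0,"z":-0.003,"roll":0},
  {"x":0,"y":0,"z":-0.003,"roll":0},
])

```text
time_s: 19.95
eef_pos: [0.6135, -0.0608, 0.0891]
tcp_rot: [0.571, 0.433, 0.561, -0.414]
wrist_force: [-0.1, -0.5, -0.8]
grip_width: 0.0209
```

```bash
python3 -c "from h import *;st()"
```

```text
t 19.95 p [ 0.6135 -0.0608  0.0891] board -1.0 -0.7 jaw deg 16.38 down [ 0.028  0.013 -1.   ] F [-0.1 -0.5 -0.8] q [ 0.26  0.63 -0.31  1.73  0.24  0.79  0.13] 0.020907171897296625
```

move_arm([
  {"x":0,"y":0,"z":-0.003,"roll":0},
  {"x":0,"y":0,"z":-0.003,"roll":0},
  {"x":0,"y":0,"z":-0.002,"roll":0},
])

```text
time_s: 20.32
eef_pos: [0.6134, -0.0607, 0.0804]
tcp_rot: [0.571, 0.433, 0.561, -0.414]
wrist_force: [0.2, -0.9, -1.2]
grip_width: 0.0212
```

```bash
python3 -c "from h import *;st()"
```

```text
t 20.325 p [ 0.6134 -0.0607  0.0804] board -1.0 -0.7 jaw deg 16.37 down [ 0.027  0.013 -1.   ] F [ 0.2 -0.9 -1.2] q [ 0.26  0.64 -0.31  1.74  0.24  0.78  0.13] 0.02123461165882462
```

move_arm([
  {"x":0,"y":0,"z":-0.0015,"roll":0},
  {"x":0,"y":0,"z":-0.0015,"roll":0},
])

```text
time_s: 20.58
eef_pos: [0.6134, -0.0607, 0.0772]
tcp_rot: [0.571, 0.433, 0.561, -0.414]
wrist_force: [-1.0, -0.1, -1.4]
grip_width: 0.0206
```

```bash
python3 -c "from h import *;st()"
```

```text
t 20.575 p [ 0.6134 -0.0607  0.0772] board -1.0 -0.7 jaw deg 16.37 down [ 0.027  0.013 -1.   ] F [-1.  -0.1 -1.4] q [ 0.26  0.64 -0.31  1.74  0.24  0.77  0.12] 0.020554210630605953
```

move_arm([
  {"x":0,"y":0,"z":-0.001,"roll":0},
  {"x":0,"y":0,"z":-0.001,"roll":0},
])

```text
time_s: 20.82
eef_pos: [0.6136, -0.0607, 0.0757]
tcp_rot: [0.571, 0.433, 0.561, -0.414]
wrist_force: [-3.9, -0.6, 10.1]
grip_width: 0.0209
```

```bash
python3 -c "from h import *;st()"
```

```text
t 20.825 p [ 0.6136 -0.0607  0.0757] board -0.9 -0.7 jaw deg 16.37 down [ 0.028  0.013 -1.   ] F [-3.9 -0.6 10.1] q [ 0.26  0.65 -0.3   1.74  0.24  0.77  0.12] 0.020926889916687744
```

Contact comes exactly at the expected flange depth. Release and back off straight up.

move_arm([
  {"x":0,"y":0,"z":0,"roll":0},
  {"x":0,"y":0,"z":0,"roll":0},
  {"x":0,"y":0,"z":0,"roll":0},
  {"x":0,"y":0,"z":0,"roll":0},
  {"x":0,"y":0,"z":0,"roll":0},
], grip=0.6)

```text
time_s: 21.45
eef_pos: [0.614, -0.0607, 0.0761]
tcp_rot: [0.571, 0.433, 0.561, -0.414]
wrist_force: [0.1, 0.0, -0.4]
grip_width: 0.0512
```

move_arm([
  {"x":0,"y":0,"z":0.01,"roll":0},
  {"x":0,"y":0,"z":0.03,"roll":0},
  {"x":0,"y":0,"z":0.05,"roll":0},
  {"x":0.005,"y":-0.03,"z":0.04,"roll":0},
  {"x":0.01,"y":-0.04,"z":0.02,"roll":0},
  {"x":0,"y":0,"z":0,"roll":0},
])

```text
time_s: 22.2
eef_pos: [0.6287, -0.1316, 0.2347]
tcp_rot: [0.573, 0.433, 0.56, -0.413]
wrist_force: [-0.6, 0.8, -0.5]
grip_width: 0.0514
```

```bash
python3 - <<'E'
from h import *
st()
c=calibration('wrist');p,d=get_image('wrist');P=wcloud(c,d);Z=P[...,2];h=cv2.cvtColor(p,cv2.COLOR_BGR2HSV)
r=((h[...,0]<8)|(h[...,0]>172))&(h[...,1]>150)&(h[...,2]>50)&(np.hypot(P[...,0]-.614,P[...,1]+.06)<.03)
q=P[r&(Z>.095)];print('red top',len(q),np.median(q,0),rect(q))
A=np.c_[q[:,:2],np.ones(len(q))];print('slope',np.linalg.lstsq(A,q[:,2],rcond=None)[0][:2])
f=(np.hypot(P[...,0]-.614,P[...,1]+.0603)<.0155)&(Z>.066)&(Z<.074)&~r
q=P[f];print('flange',len(q),np.percentile(q[:,2],[5,50,95]),np.linalg.lstsq(np.c_[q[:,:2],np.ones(len(q))],q[:,2],rcond=None)[0][:2])
s,_=get_image('side');c=calibration('side');u,v=map(int,proj(c,np.array([.614,-.06,.07])))
cv2.imwrite('pics/end.png',np.hstack([cv2.resize(p[40:280,200:440],(400,400)),cv2.resize(s[v-50:v+50,u-50:u+50],(400,400))]))
E
```

```text
t 22.2 p [ 0.6287 -0.1316  0.2347] board -5.1 -73.1 jaw deg 16.51 down [ 0.031  0.013 -0.999] F [-0.6  0.8 -0.5] q [ 0.39  0.53 -0.35  1.47  0.17  1.14  0.3 ] 0.05142583002928206
red top 571 [ 0.61400161 -0.06040413  0.1039736 ] (array([614. , -60.3]), array([18.7, 19.2]), 61.67)
slope [-0.18752338 -0.02722224]
flange 353 [0.06860373 0.06990203 0.0711316 ] [-0.00322204 -0.00035583]
```

View pics/end.png

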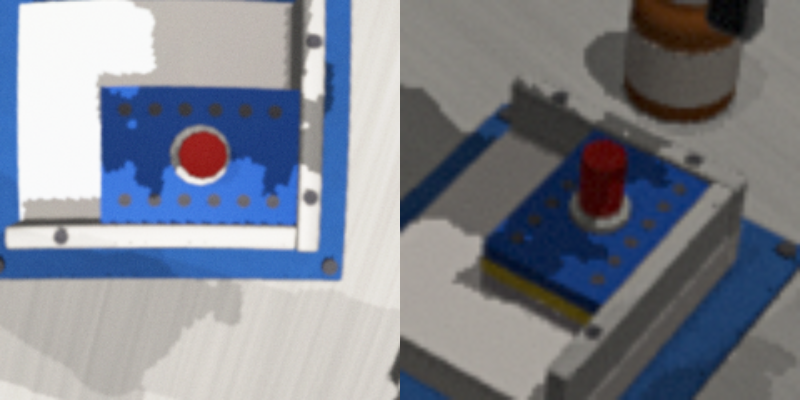

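The pin is home: its head top is at 104.0 mm, its flange top at 69.9 mm (expected 104 and 70) and level. The pack is flush with both stops.

```bash
python3 -c "from h import *;print(finish_job())"
```

```text
the job is handed in; nothing more can be done
None
```

The three plates are home against both stops, and the red-headed pin is through all of them with its flange flat on the top plate. I handed the job in with the pin released and the gripper clear, at about 22 s of the 72 s allowed.

- **Pushing the pack:** I pushed it to the side stop, then the back stop, then the side stop again. The force readings between moves were below 9 N during the pushes. The highest reading of the run was about 25 N, when the fingertips felt for the slab.
- **Fitting the pin:** It went down freely. The first contact, about 10 N, came at the expected flange depth, and I released it there.
- **Last checks:** The head top measured 104.0 mm and the flange top 69.9 mm, against 104 and 70 expected. The flange surface was level, the pin's centre was within about 1 mm of the measured bore, and the pack looked flush with both stops.
- **Checks that disagreed:** A tilt fit on the red head gave a false slope (−0.19), which I put down to pixels from the head's side. The level flange contradicts it. The tool itself drifted to about 1.5–2° of tilt during the work, with no visible effect on the fit.
- **Black-headed pin and the rest:** The arm never touched them, but I did not photograph the whole table again at the end.

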